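# Load a sample tin into a counting shield with a lift-and-slide hatch

### The arm

A 6-joint arm with a two-finger parallel gripper is mounted at the origin on a cart in front of the work surface, level with it; the furniture and walls round the work are solid. World frame = base frame: x ahead of the robot, y to its left, z up, the work surface at z = 0. Lengths are in mm, angles in rad, forces in N, time in s.
With the tool pointing down it reaches from about 350 to 975 mm from the base axis. Payload 7.1 kg.
Tool frame: the origin (TCP) lies at the very end of the fingers, on their centre line; the grasp point (between the pads) lies 19 mm behind it (ctrl.grip_point_offset is the distance from the TCP to the grasp point, in mm); x points along the fingers, y is the direction in which the jaws open and shut, and the axes are right-handed (so a half turn about x gives the same grasp; the last joint's range is limited). The gripper opens to 88 mm and grips with 3 to 60 N. Pads are 20 mm wide; open, the fingers measure 115 mm over their backs; the gripper's body (75 mm by 178 mm) begins 61 mm behind the grasp point.
Start: joints at [-1.292, 0.423, 1.63, -0, 1.089, -0.019], TCP at [183.404, -597.468, 222.675] pointing down, gripper open.
Joint ranges: [-3, 3], [-0.9, 2.11], [0.09, 2.58], [-1.31, 4.45], [0.11, 2.69], [-2.54, 2.54]. Speed limits (rad/s): [2.39, 2.39, 3.01, 3.14, 3.14, 3.14].

### API

Orientations are given as a rotation vector (axis times angle).
In Python, from workcell import ctrl, vision, workorder gives the robot as it stands.
- The arm moves only by the shell command python3 -m crank 'ROWS'. ROWS is JSON, a list of rows, each a list of 3 entries, a list of its own where there are three numbers: the shift along the tool's x, y, z in m, then the turn, a rotation vector about the tool's x, y, z in rad, then the finger opening in m, from 0 to 0.0878. In form: [[[dx, dy, dz], [wx, wy, wz], jaw], ...]. A call has exactly 8 rows; each row shifts and turns the commanded pose from where the row before left it, along the tool's axes as they then stand; what a row does not reach is not made up. A row lasts 1/12 s, in which the tool goes at most 41.7 mm and 7.16 degrees, less where a joint would pass 70% of its speed; a pose out of reach is approached as far as the arm can. A call with a gripper value outside its range is refused whole. The fingers move at their own pace and stop on an object; the grip force is fixed at half the most. Time passes only in rows, so rows that do not move let the fingers close, or fill a call up. It gives the time, the measured TCP pose, the force and the opening at its end, in the units of the state.
- ctrl.get_obs(): the state, without advancing time (a new reading comes with each control period).
- vision.get_image(name): name is "scene" or "top" or "wrist"; returns a dict with "img" (480x640x3 uint8, blue, green, red), "mtx" (3x3 intrinsics, pixels), "rvec" (rotation vector, rad) and "tvec" (3), from world to camera coordinates, as OpenCV has them; the wrist camera has in their place "hand_eye" (4x4, takes a point from camera to tool coordinates, whose origin is the TCP and whose axes are the tool frame's). Camera axes: x right, y down, z forward; pixel columns grow to the right and rows downward; lengths in mm; the calibration is good to about 2 mm. The wrist camera is an equidistant fisheye: a pixel r from the principal point sees the ray r / f radians off the axis. A picture is of the moment at which its call begins: read the wrist's pose just before it. There is no depth.
- workorder.close_job(): hands the job in, once; it reports no verdict.
The state is a dict: "t": time; "qpos": joint angles; "qvel": joint speeds; "joint_torque": joint torques, N m; "ee_pos": TCP position; "orientation": TCP orientation; "ft_force": force on the tool from outside, world axes, zero at the start; "moment": the same for the moment, N m; "width": finger opening in mm.
Only numpy, scipy, OpenCV 4.12 (cv2) and the standard library are available. Lean on these libraries where they do the work, as an engineer would, in place of code of your own. Each camera call takes 0.05 s, during which the arm holds its last target.

### The job

Put the taller, narrower tin into the counting shield for measurement: lift the shield's hatch off its seat, slide it along its channels until the well is fully open, and lower the tin, kept upright, onto the floor of the well before letting go of it. Then slide the hatch back and let it down fully into its seat, and leave the other things on the bench where they are.

Things in the scene. Friction and masses are not known exactly. Their poses are not given: they have to be found in the camera images.
- shield: Fixed grey steel counting shield, 160 mm wide (x), 316 mm long (y), 138 mm high. Origin under its middle; z up, y along its length from the well half to the solid parking half, x across. A channel runs along each long side over well and parking deck; dark lips (tops 138 mm up, 108 mm apart in x) overhang the hatch's edges, so the hatch cannot be taken out.
- well_floor (a point): Centre of the floor of the shield's copper-lined well, 75 mm towards -y from the shield's middle and 8 mm above the bench; axes are the shield's. The well is open upwards, 104 mm in x by 122 mm in y, 104 mm deep below its rim, which is the hatch's seat.
- deck (a point): Middle of the parking deck, the hatch's place when open, at y = +142 mm from well_floor in the shield's frame and 7 mm higher than the hatch's seat. A 7 mm step at y = +71 mm from well_floor separates seat and deck. End stops limit the hatch's centre to y = -3 to +153 mm from well_floor; the well is fully open from +129 mm on.
- hatch_grip (a point): Middle of the handle bar of the loose aluminium hatch (0.5 kg). Bar 84 mm along x, 12 by 12 mm thick, on end posts (60 mm clear between), its middle 26 mm above the plate's top, 34 mm above its underside. Axes as the shield's. It starts seated over the well: 138 mm above well_floor, x = y = 0 within 3 mm; parked on the deck: 145 mm above it.
- hatch: The hatch plate, 128 mm (x) by 136 mm (y) by 8 mm thick; origin at the centre of its underside. From its seat it can rise 14 mm until the lips stop it, and must rise more than 7 mm to pass the step; lifted 9 to 12 mm it slides freely in its channels, with 2.5 mm sideways play.
- tall_tin_center (a point): The tin to load: plain closed teal cylinder 58 mm in diameter and 100 mm tall, standing on the bench, 0.12 kg. This point is its centre, 50 mm above its base; z is its axis.
- low_tin_center (a point): Another tin, not to be loaded: grey, low and wide, 71 mm in diameter and 68 mm tall. This point is its centre. The two tins may stand in each other's places, left or right of the shield.
- low_jar_center (a point): Bystander: low white jar, 69 mm in diameter, 75 mm tall; its centre.
- dishes_center (a point): Bystander: stack of shallow dishes, 92 mm in diameter, 40 mm tall; its centre.
- beaker_center (a point): Bystander: glass beaker 72 mm in diameter, 95 mm tall; its centre.
Not all that is in view belongs to the job. Leave any orange or red look-alike of the part that bears tall_tin_center alone.

How it is judged:
By the outcome, as a careful person would: the job done as asked, in the order asked, and still so for the second after the job is handed in, with the robot touching nothing.
It also fails if it takes over 64 s, if anything falls off the work surface, if the arm or the gripper's body presses on something with over 40 N, if the wrist force passes 120 N, or if a joint passes its speed limit or range.

## Working session

There is one attempt and no reset: what is moved stays moved. The work goes in short steps, Python scripts to look and compute and a shell command to move; the robot and the scene stay as the last step left them, time stands still between calls to the robot, and variables do not carry over. Pictures are saved under pics/ and viewed, and the job is handed in when it is done.

```bash
mkdir -p pics; ls; python3 - <<'E'
from workcell import ctrl, vision
import cv2
print(ctrl.get_obs(), ctrl.grip_point_offset)
for n in ("scene","top","wrist"):
    d=vision.get_image(n); cv2.imwrite(f"pics/{n}0.png",d["img"])
    print(n,{k:v for k,v in d.items() if k!="img"})
E
```

```text
pics
{'t': 0.0, 'qpos': array([-1.29201566e+00,  4.23814500e-01,  1.63065841e+00,  1.28229245e-05,
        1.08856828e+00, -1.89653906e-02]), 'qvel': array([ 0.0008715 ,  0.00014595, -0.00019413, -0.00011156,  0.00078551,
        0.000361  ]), 'joint_torque': array([ 1.20140285e-03, -5.44613957e+01, -2.73665804e+01,  6.42911531e-02,
        2.28635932e-02, -1.20406462e-04]), 'ee_pos': array([ 183.25710053, -596.97720361,  221.93053822]), 'orientation': array([ 2.06171181,  0.31074129, -2.06207957]), 'ft_force': array([-0.59939708,  0.01936456,  1.21977496]), 'moment': array([-0.01071906,  0.03290259, -0.01781411]), 'width': 87.93080722512757} 18.700000000000003
scene {'mtx': array([[502.20665494,   0.        , 322.1661327 ],
       [  0.        , 502.20665494, 237.68608833],
       [  0.        ,   0.        ,   1.        ]]), 'rvec': array([ 1.1293181 , -2.47226568,  0.91514215]), 'tvec': array([ 364.39438117,  370.4747697 , 1068.89476523])}
top {'mtx': array([[435.01980428,   0.        , 322.21345726],
       [  0.        , 435.01980428, 245.78926813],
       [  0.        ,   0.        ,   1.        ]]), 'rvec': array([ 2.05434432, -2.178381  ,  0.23207197]), 'tvec': array([  9.4748677 , 571.08587355, 930.42911887])}
wrist {'mtx': array([[371.64829954,   0.        , 310.9284353 ],
       [  0.        , 371.64829954, 242.14503504],
       [  0.        ,   0.        ,   1.        ]]), 'hand_eye': array([[-6.26933647e-04, -2.77042713e-01,  9.60857399e-01,
        -1.60582974e+02],
       [ 9.99999700e-01, -6.10004702e-04,  4.76591117e-04,
         3.94051040e-01],
       [ 4.54091435e-04,  9.60857410e-01,  2.77043013e-01,
        -7.55676368e+01],
       [ 0.00000000e+00,  0.00000000e+00,  0.00000000e+00,
         1.00000000e+00]])}
```

View pics/scene0.png

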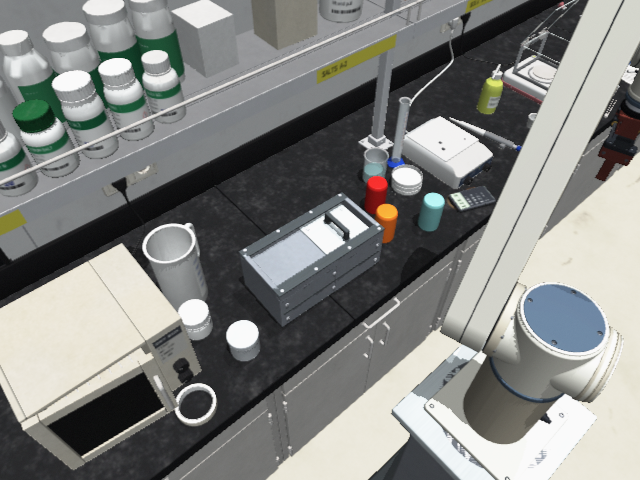

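View pics/top0.png

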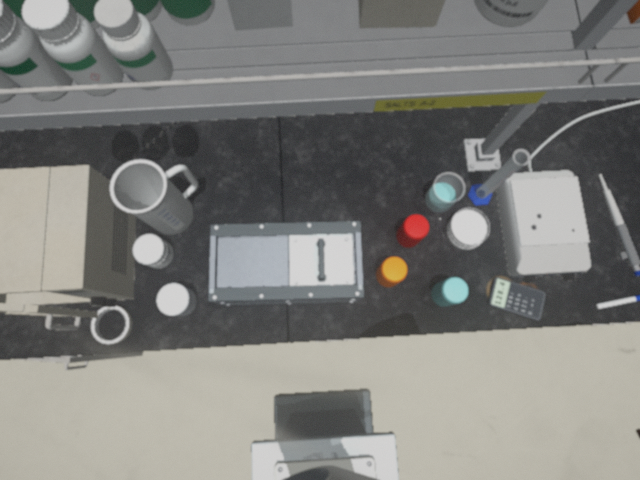

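View pics/wrist0.png

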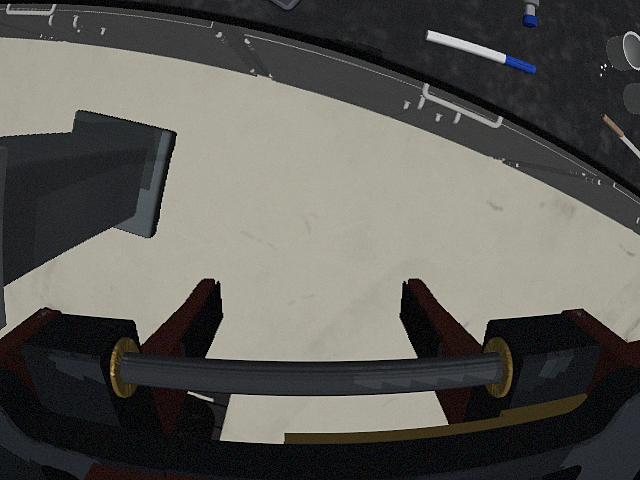

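The top view shows the shield with the hatch and its dark bar at (321,260). The parking deck is to the left (+y). The teal tin is at (454,291), with the orange and red look-alikes at (392,271) and (413,231). I'll measure these next.

```bash
cat > h.py <<'E'
import numpy as np, cv2
from workcell import ctrl, vision
from scipy.spatial.transform import Rotation as R
def ray(d,uv):
    Rm=cv2.Rodrigues(np.array(d["rvec"]))[0]; t=np.array(d["tvec"]).ravel()
    p=np.linalg.inv(d["mtx"])@np.array([uv[0],uv[1],1.]); return -Rm.T@t, Rm.T@p
def onz(d,uv,z):
    c,v=ray(d,uv); return c+v*(z-c[2])/v[2]
def proj(d,P):
    return cv2.projectPoints(np.float64(P).reshape(-1,3),np.array(d["rvec"]),np.array(d["tvec"]),d["mtx"],None)[0].reshape(-1,2)
E
python3 - <<'E'
from h import *
T=vision.get_image("top");S=vision.get_image("scene")
for n,d,(x0,y0,x1,y1) in (("t",T,(200,210,500,320)),("s",S,(230,150,470,330))):
    print(n,"cam",ray(d,(320,240))[0].round())
    c=cv2.resize(d["img"][y0:y1,x0:x1],(800 if n=="t" else 720,None or (293 if n=="t" else 540)),interpolation=cv2.INTER_CUBIC)
    cv2.imwrite(f"pics/crop_{n}.png",c)
    hsv=cv2.cvtColor(d["img"],cv2.COLOR_BGR2HSV)
    m=cv2.inRange(hsv,(80,60,60),(100,255,255))
    k,l,st,ce=cv2.connectedComponentsWithStats(m)
    for i in range(1,k):
        if st[i,4]>80:
            ys,xs=np.where(l==i);v=hsv[ys,xs,2];th=(v.max()+v.min())/2
            print(st[i],ce[i].round(1),np.percentile(v,[5,25,50,75,95]))
            v0,_=cv2.threshold(v.reshape(-1,1),0,255,cv2.THRESH_OTSU)
            s=v>v0; print(" otsu",v0,s.sum(),xs[s].mean(),ys[s].mean(),onz(d,(xs[s].mean(),ys[s].mean()),100).round(1))
E
```

```text
t cam [ 368.   -7. 1028.]
[436 183  20  17 229] [445.3 191.1] [174. 189. 201. 206. 208.]
 otsu 194.0 137 442.6934306569343 191.4160583941606 [ 670.8 -300.3  100. ]
[438 277  31  29 436] [453.5 289.5] [ 89.   130.75 185.5  208.   210.  ]
 otsu 155.0 281 456.66548042704625 287.52669039145906 [ 454.3 -305.2  100. ]
s cam [ -58.  554. 1050.]
[419 192  26  40 731] [430.8 211.9] [ 72.5  96.  114.  182.5 245. ]
 otsu 164.0 208 433.875 199.75 [ 445.8 -298.9  100. ]<stdin>:12: RuntimeWarning: overflow encountered in scalar add
```

View pics/crop_t.png

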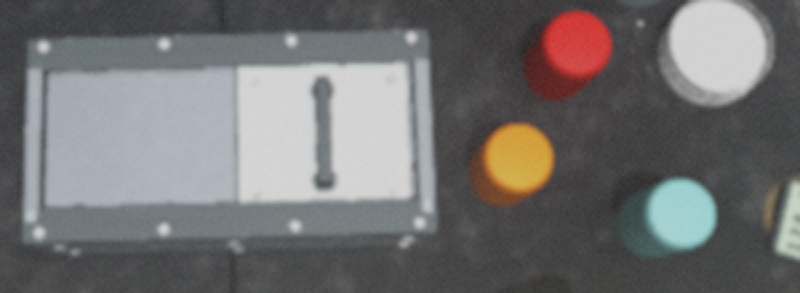

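View pics/crop_s.png

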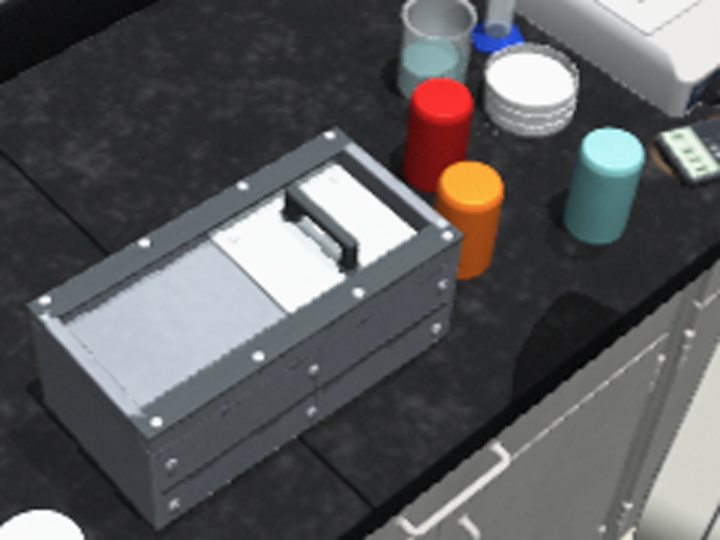

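```bash
python3 - <<'E'
from h import *
T=vision.get_image("top");S=vision.get_image("scene")
f=lambda u,v:(200+u*300/800,210+v*110/293)
g=lambda u,v:(230+u/3,150+v/3)
print("tin T",onz(T,f(682,214),100),"S",onz(S,g(611,152),100))
print("tin base S",onz(S,g(597,229),0))
# shield screws z138; bar top z152
for n,p in {"c1":(27,38),"c2":(428,30),"c3":(437,233),"c4":(22,242)}.items(): print(n,onz(T,f(*p),138).round(1))
for p in ((43,47),(411,38),(420,223),(39,232)): print("screwT",onz(T,f(*p),138).round(1))
for p in ((45,300),(330,135),(447,236),(156,422)): print("screwS",onz(S,g(*p),138).round(1))
# bar via dark mask
img=T["img"];roi=np.zeros(img.shape[:2],np.uint8);roi[236:284,292:352]=1
m=((img.max(2)<140)&(roi>0)).astype(np.uint8)
k,l,st,ce=cv2.connectedComponentsWithStats(m)
i=1+st[1:,4].argmax();print(st[i],ce[i])
print("bar T",onz(T,ce[i],148))
for p in ((322,80),(324,187)): print(onz(T,f(*p),152).round(1))
for p in ((293,187),(350,240)): print("barS",onz(S,g(*p),152).round(1))
E
```

```text
tin T [ 448.44770259 -302.46527039  100.        ] S [ 443.89434044 -295.85851329  100.        ]
tin base S [ 438.90369969 -297.98643292    0.        ]
c1 [614.2 210.8 138. ]
c2 [ 602.4 -106.6  138. ]
c3 [ 441.6 -101.1  138. ]
c4 [453.4 215.6 138. ]
screwT [606.1 198.2 138. ]
screwT [596.7 -92.7 138. ]
screwT [450.  -88.7 138. ]
screwT [460.2 202.6 138. ]
screwS [603.8 196.9 138. ]
screwS [593.8 -93.6 138. ]
screwS [447.6 -87.8 138. ]
screwS [458.4 202.1 138. ]
[317 239   8  42 198] [320.67171717 259.93939394]
bar T [522.62616217 -17.50796018 148.        ]
[563.5 -20.1 152. ]
[480.3 -16.7 152. ]
barS [559.2 -20.2 152. ]
barS [486.8 -16.4 152. ]
```

```bash
cat >> h.py <<'E'
YAW=-0.0337
def target():
    # nearest of two tool orientations: x down, y along +-shield y
    o=ctrl.get_obs(); Rc=R.from_rotvec(o["orientation"])
    best=None
    for s in (1,-1):
        y=s*np.array([-np.sin(YAW),np.cos(YAW),0]);x=np.array([0,0,-1.]);z=np.cross(x,y)
        Rt=R.from_matrix(np.c_[x,y,z]); d=(Rc.inv()*Rt).as_rotvec()
        if best is None or np.linalg.norm(d)<np.linalg.norm(best[1]): best=(Rt,d)
    return o,Rc,best
def go(P):
    o,Rc,(Rt,d)=target(); dp=np.array(P)-o["ee_pos"]
    print("t",round(float(o["t"]),2),"pos",o["ee_pos"].round(1),"F",o["ft_force"].round(1),"w",round(o["width"],1))
    print(" turn",d.round(4)," shift cur axes",(Rc.inv().apply(dp)).round(1)," shift target axes",Rt.inv().apply(dp).round(1),"q",o["qpos"].round(2))
    print(Rc.as_matrix().round(3).tolist())
E
python3 -c "
from h import *
go([522.6,-17.5,222]); go([522.6,-17.5,127.3])"
```

```text
t 0.35 pos [ 183.4 -597.3  222.5] F [ 0.7 -0.2  0.2] w 87.9
 turn [0.3315 0.     0.0004]  shift cur axes [   0.7 -454.8 -494.4]  shift target axes [ 5.000e-01 -5.909e+02 -3.195e+02] q [-1.29  0.42  1.63  0.    1.09 -0.02]
[[-0.0, 0.293, -0.956], [0.0, -0.956, -0.293], [-1.0, -0.0, -0.0]]
t 0.35 pos [ 183.4 -597.3  222.5] F [ 0.7 -0.2  0.2] w 87.9
 turn [0.3315 0.     0.0004]  shift cur axes [  95.4 -454.8 -494.4]  shift target axes [  95.2 -590.9 -319.5] q [-1.29  0.42  1.63  0.    1.09 -0.02]
[[-0.0, 0.293, -0.956], [0.0, -0.956, -0.293], [-1.0, -0.0, -0.0]]
```

```bash
python3 -m crank '[[[0,0,0],[0.0663,0,0],0.0878],[[0,0,0],[0.0663,0,0],0.0878],[[0,0,0],[0.0663,0,0],0.0878],[[0,0,0],[0.0663,0,0],0.0878],[[0,0,0],[0.0663,0,0],0.0878],[[0,-0.025,-0.014],[0,0,0],0.0878],[[0,-0.030,-0.016],[0,0,0],0.0878],[[0,-0.032,-0.018],[0,0,0],0.0878]]'; python3 -c "
from h import *
go([522.6,-17.5,222])"
```

```text
t: 1.02
ee_pos: [234.2, -511.6, 222.4]
orientation: [-2.204, 0.039, 2.204]
ft_force: [0.8, -0.5, -0.9]
width: 87.9
t 1.02 pos [ 234.2 -511.6  222.4] F [ 0.8 -0.5 -0.9] w 87.9
 turn [-0.0018  0.     -0.0001]  shift cur axes [ 4.000e-01 -5.041e+02 -2.707e+02]  shift target axes [ 4.000e-01 -5.036e+02 -2.716e+02] q [-1.16  0.33  1.77 -0.    1.04  0.44]
[[-0.0, -0.036, -0.999], [-0.0, -0.999, 0.036], [-1.0, 0.0, 0.0]]
```

```bash
python3 -m crank '[[[0,-0.032,-0.017],[0,0,0],0.0878],[[0,-0.032,-0.017],[0,0,0],0.0878],[[0,-0.032,-0.017],[0,0,0],0.0878],[[0,-0.032,-0.017],[0,0,0],0.0878],[[0,-0.032,-0.017],[0,0,0],0.0878],[[0,-0.032,-0.017],[0,0,0],0.0878],[[0,-0.032,-0.017],[0,0,0],0.0878],[[0,-0.022,-0.012],[0,0,0],0.0878]]'; cat >> h.py <<'E'
def wcast(d,o,uv,z):
    K=d["mtx"];x=(uv[0]-K[0,2])/K[0,0];y=(uv[1]-K[1,2])/K[1,1];r=np.hypot(x,y)+1e-12
    v=np.array([np.sin(r)*x/r,np.sin(r)*y/r,np.cos(r)]);H=np.array(d["hand_eye"])
    Rw=R.from_rotvec(o["orientation"]).as_matrix()
    v=Rw@H[:3,:3]@v; c=Rw@H[:3,3]+o["ee_pos"]
    return c+v*(z-c[2])/v[2]
E
python3 -c "
from h import *
o=ctrl.get_obs();d=vision.get_image('wrist');cv2.imwrite('pics/w1.png',d['img']);np.savez('w1.npz',o=o['ee_pos'],r=o['orientation'])
go([522.6,-17.5,222])"
```

```text
t: 1.68
ee_pos: [374.3, -268.3, 222.9]
orientation: [-2.205, 0.036, 2.204]
ft_force: [-0.4, -0.9, -0.2]
width: 87.8
t 1.73 pos [ 375.4 -266.2  222.8] F [-0.3  1.6  0.2] w 87.6
 turn [ 0.0018 -0.0007  0.0016]  shift cur axes [   1.3 -253.3 -139.2]  shift target axes [   0.8 -253.5 -138.7] q [-0.64  0.18  1.98  0.    0.98  0.96]
[[0.001, -0.032, -0.999], [0.002, -0.999, 0.032], [-1.0, -0.002, -0.001]]
```

View pics/w1.png

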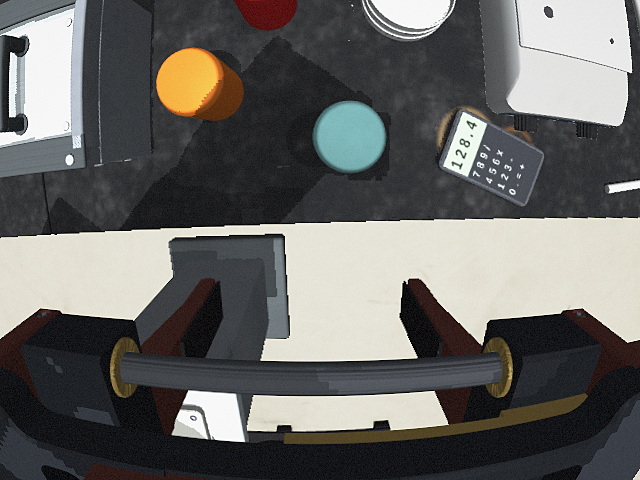

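The tin's top is a near-perfect circle centred at about (349,137), and the view is almost straight down.

```bash
python3 - <<'E'
from h import *
z=np.load('w1.npz');o={"ee_pos":z['o'],"orientation":z['r']}
d=vision.get_image('wrist');img=cv2.imread('pics/w1.png')
hsv=cv2.cvtColor(img,cv2.COLOR_BGR2HSV);m=cv2.inRange(hsv,(80,60,100),(100,255,255))
k,l,st,ce=cv2.connectedComponentsWithStats(m);i=1+st[1:,4].argmax()
c=cv2.findContours((l==i).astype(np.uint8),0,2)[0][0];print(st[i],cv2.minEnclosingCircle(c),ce[i])
p=cv2.minEnclosingCircle(c)[0]
print(wcast(d,o,p,100)); print([np.linalg.norm(wcast(d,o,(p[0]+s,p[1]),100)-wcast(d,o,p,100)).round(1) for s in (-36,36)])
print(proj(vision.get_image("top"),[wcast(d,o,p,100)]),proj(vision.get_image("scene"),[wcast(d,o,p,100)]))
E
```

```text
[ 314  101   72   71 3940] ((349.12396240234375, 136.177001953125), 36.06331253051758) [349.65507614 135.50304569]
[ 450.66250815 -300.30920675  100.        ]
[np.float64(27.2), np.float64(27.7)]
[[454.62238412 289.36670138]] [[432.8203927  198.50962558]]
```

```bash
python3 -m crank '[[[0,-0.030,-0.017],[0,0,0],0.0878],[[0,-0.032,-0.017],[0,0,0],0.0878],[[0,-0.032,-0.017],[0,0,0],0.0878],[[0,-0.032,-0.018],[0,0,0],0.0878],[[0,-0.032,-0.018],[0,0,0],0.0878],[[0,-0.032,-0.018],[0,0,0],0.0878],[[0,-0.032,-0.018],[0,0,0],0.0878],[[0,-0.025,-0.012],[0,0,0],0.0878]]'; python3 -m crank '[[[0,0,0],[0,0,0],0.03],[[0,0,0],[0,0,0],0.03],[[0,0,0],[0,0,0],0.03],[[0,0,0],[0,0,0],0.03],[[0,0,0],[0,0,0],0.03],[[0,0,0],[0,0,0],0.03],[[0,0,0],[0,0,0],0.03],[[0,0,0],[0,0,0],0.03]]'; python3 -c "
from h import *
o=ctrl.get_obs();d=vision.get_image('wrist');cv2.imwrite('pics/w2.png',d['img']);np.savez('w2.npz',o=o['ee_pos'],r=o['orientation'])
go([522.6,-17.5,222])"
```

```text
t: 2.55
ee_pos: [518.4, -27.7, 222.8]
orientation: [-2.205, 0.038, 2.203]
ft_force: [0.6, -1.0, 0.5]
width: 87.6
t: 3.22
ee_pos: [516.6, -28.9, 222.8]
orientation: [-2.204, 0.038, 2.204]
ft_force: [-0.5, 0.0, -0.2]
width: 37.6
t 3.27 pos [516.7 -28.7 222.8] F [0.2 0.  0.2] w 33.9
 turn [-0.0005 -0.0001 -0.    ]  shift cur axes [  0.8 -11.4  -5.5]  shift target axes [  0.8 -11.4  -5.5] q [-0.08  0.27  1.87 -0.    1.01  1.53]
[[0.0, -0.034, -0.999], [-0.0, -0.999, 0.034], [-1.0, 0.0, -0.0]]
```

View pics/w2.png

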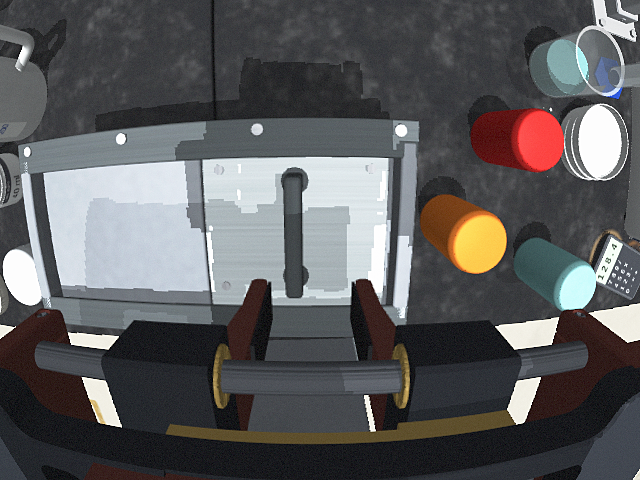

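The bar runs from (293,172) to (293,297), and its top is at z≈152.

```bash
python3 - <<'E'
from h import *
z=np.load('w2.npz');o={"ee_pos":z['o'],"orientation":z['r']}
d=vision.get_image('wrist')
for p in ((293.5,172),(293.5,297),(293.5,235)): print("bar",wcast(d,o,p,152).round(1))
for p in ((257,129),(401,130),(121,139),(27,152)): print("screw",wcast(d,o,p,138).round(1))
E
```

```text
bar [571.4 -20.5 152. ]
bar [487.2 -16.5 152. ]
bar [530.9 -18.7 152. ]
screw [599.9   3.  138. ]
screw [596.9 -92.  138. ]
screw [602.8 102.8 138. ]
screw [605.8 198.  138. ]
```

```bash
python3 -m crank '[[[0,-0.0105,-0.007],[0,0,0],0.03],[[0.006,0,0],[0,0,0],0.03],[[0.015,0,0],[0,0,0],0.03],[[0.018,0,0],[0,0,0],0.03],[[0.018,0,0],[0,0,0],0.03],[[0.018,0,0],[0,0,0],0.03],[[0.014,0,0],[0,0,0],0.03],[[0.006,0,0],[0,0,0],0.03]]';  python3 -c "
from h import *
go([524,-18,127.3])
o=ctrl.get_obs();d=vision.get_image('wrist');cv2.imwrite('pics/w3.png',d['img'])"
```

```text
t: 3.98
ee_pos: [523.0, -17.6, 125.4]
orientation: [-2.201, 0.036, 2.208]
ft_force: [-0.8, 0.3, -0.4]
width: 29.9
t 3.98 pos [523.  -17.6 125.4] F [-0.8  0.3 -0.4] w 29.9
 turn [0.0007 0.0033 0.0001]  shift cur axes [-1.9  0.4 -1. ]  shift target axes [-1.9  0.4 -1. ] q [-0.06  0.42  1.92  0.    0.81  1.55]
[[-0.003, -0.033, -0.999], [0.0, -0.999, 0.033], [-1.0, -0.0, 0.003]]
```

View pics/w3.png

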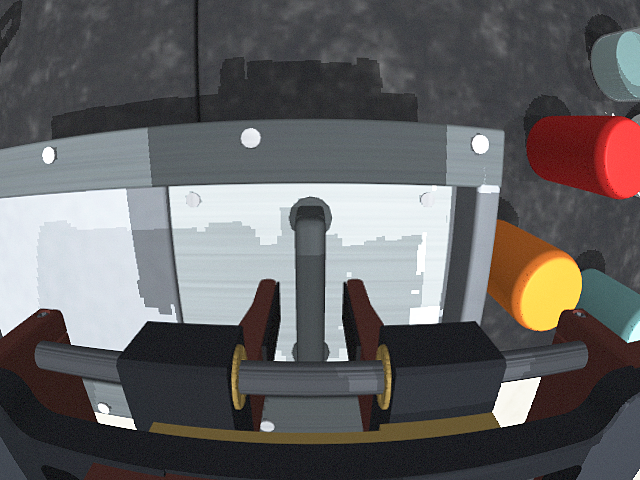

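The fingers straddle the bar (centre column 311). Closing now.

```bash
python3 -m crank '[[[0,0,0],[0,0,0],0.0],[[0,0,0],[0,0,0],0.0],[[0,0,0],[0,0,0],0.0],[[0,0,0],[0,0,0],0.0],[[0,0,0],[0,0,0],0.0],[[0,0,0],[0,0,0],0.0],[[0,0,0],[0,0,0],0.0],[[0,0,0],[0,0,0],0.0]]'; python3 -c "
from h import *
go([524,-18,127.3])"
```

```text
t: 4.7
ee_pos: [524.9, -18.0, 128.5]
orientation: [-2.206, 0.037, 2.202]
ft_force: [-0.8, 2.1, 6.2]
width: 11.7
t 4.7 pos [524.9 -18.  128.5] F [-0.8  2.1  6.2] w 11.7
 turn [-0.0001 -0.0018  0.0002]  shift cur axes [1.2 0.  0.9]  shift target axes [1.2 0.  0.9] q [-0.06  0.41  1.92  0.    0.81  1.55]
[[0.002, -0.034, -0.999], [0.0, -0.999, 0.034], [-1.0, -0.0, -0.002]]
```

```bash
python3 -m crank '[[[-0.003,0,0],[0,0,0],0.0],[[-0.004,0,0],[0,0,0],0.0],[[-0.0035,0,0],[0,0,0],0.0],[[0,0,0],[0,0,0],0.0],[[0,0,0],[0,0,0],0.0],[[0,0,0],[0,0,0],0.0],[[0,0,0],[0,0,0],0.0],[[0,0,0],[0,0,0],0.0]]'; python3 -c "
from h import *
go([524,-18,127.3])"
```

```text
t: 5.37
ee_pos: [523.9, -18.1, 137.9]
orientation: [-2.204, 0.037, 2.205]
ft_force: [0.3, -0.7, -5.8]
width: 11.7
t 5.37 pos [523.9 -18.1 137.9] F [ 0.3 -0.7 -5.8] w 11.7
 turn [ 0.      0.0005 -0.    ]  shift cur axes [10.6 -0.1 -0.1]  shift target axes [10.6 -0.1 -0.1] q [-0.06  0.4   1.91 -0.    0.83  1.55]
[[-0.001, -0.034, -0.999], [0.0, -0.999, 0.034], [-1.0, 0.0, 0.001]]
```

```bash
python3 -m crank '[[[0,-0.005,0],[0,0,0],0.0],[[0,-0.010,0],[0,0,0],0.0],[[0,-0.012,0],[0,0,0],0.0],[[0,-0.012,0],[0,0,0],0.0],[[0,-0.012,0],[0,0,0],0.0],[[0,-0.010,0],[0,0,0],0.0],[[0,-0.007,0],[0,0,0],0.0],[[0,-0.004,0],[0,0,0],0.0]]'; python3 -c "
from h import *
go([524,-18,137.9])"
```

```text
t: 6.03
ee_pos: [526.5, 55.3, 138.2]
orientation: [-2.205, 0.035, 2.205]
ft_force: [0.5, -0.8, -7.9]
width: 11.6
t 6.03 pos [526.5  55.3 138.2] F [ 0.5 -0.8 -7.9] w 11.6
 turn [ 0.0015 -0.      0.    ]  shift cur axes [ 0.3 73.3  0.2]  shift target axes [ 0.3 73.3  0.1] q [0.08 0.4  1.9  0.   0.84 1.69]
[[0.0, -0.032, -0.999], [0.0, -0.999, 0.032], [-1.0, -0.0, -0.0]]
```

```bash
python3 -m crank '[[[0,-0.006,0],[0,0,0],0.0],[[0,-0.010,0],[0,0,0],0.0],[[0,-0.012,0],[0,0,0],0.0],[[0,-0.012,0],[0,0,0],0.0],[[0,-0.011,0],[0,0,0],0.0],[[0,-0.010,0],[0,0,0],0.0],[[0,-0.006,0],[0,0,0],0.0],[[0,-0.003,0],[0,0,0],0.0]]'; python3 -c "
from h import *
go([524,-18,137.9])"
```

```text
t: 6.7
ee_pos: [529.0, 125.0, 138.1]
orientation: [-2.205, 0.036, 2.205]
ft_force: [-0.3, -1.1, -6.6]
width: 12.0
t 6.7 pos [529.  125.  138.1] F [-0.3 -1.1 -6.6] w 12.0
 turn [ 0.0011 -0.0001  0.0001]  shift cur axes [  0.2 143.1   0.3]  shift target axes [2.000e-01 1.431e+02 1.000e-01] q [0.21 0.42 1.87 0.   0.85 1.81]
[[0.0, -0.033, -0.999], [0.0, -0.999, 0.033], [-1.0, -0.0, -0.0]]
```

```bash
python3 -m crank '[[[0,0,0],[0,0,0],0.0],[[0.0015,0,0],[0,0,0],0.0],[[0.0015,0,0],[0,0,0],0.0],[[0,0,0],[0,0,0],0.0],[[0,0,0],[0,0,0],0.03],[[0,0,0],[0,0,0],0.03],[[0,0,0],[0,0,0],0.03],[[0,0,0],[0,0,0],0.03]]'; python3 -c "
from h import *
go([524,-18,137.9])"
```

```text
t: 7.37
ee_pos: [529.4, 123.7, 135.5]
orientation: [-2.205, 0.037, 2.203]
ft_force: [-0.6, 0.2, 0.1]
width: 29.6
t 7.37 pos [529.4 123.7 135.5] F [-0.6  0.2  0.1] w 29.6
 turn [-0.0003 -0.0009  0.0002]  shift cur axes [ -2.4 141.8   0.5]  shift target axes [ -2.4 141.8   0.6] q [ 0.21  0.43  1.87 -0.    0.84  1.81]
[[0.001, -0.034, -0.999], [0.0, -0.999, 0.034], [-1.0, -0.0, -0.001]]
```

```bash
python3 -m crank '[[[-0.005,0,0],[0,0,0],0.03],[[-0.015,0,0],[0,0,0],0.03],[[-0.025,0,0],[0,0,0],0.04],[[-0.025,0,0],[0,0,0],0.0878],[[-0.02,0.01,0.002],[0,0,0],0.0878],[[0,0.025,0.005],[0,0,0],0.0878],[[0,0.028,0.005],[0,0,0],0.0878],[[0,0.020,0.004],[0,0,0],0.0878]]'; python3 -c "
from h import *
go([449.5,-300,222])
for n in ('top','wrist'):
  o=ctrl.get_obs();d=vision.get_image(n);cv2.imwrite(f'pics/{n}4.png',d['img'])
np.savez('w4.npz',o=o['ee_pos'],r=o['orientation'])"
```

```text
t: 8.03
ee_pos: [509.9, 40.1, 226.2]
orientation: [-2.206, 0.037, 2.203]
ft_force: [-0.6, 0.3, -0.3]
width: 66.4
t 8.03 pos [509.9  40.1 226.2] F [-0.6  0.3 -0.3] w 66.4
 turn [ 0.0006 -0.0014 -0.0002]  shift cur axes [  4.2 341.9  49.1]  shift target axes [  4.2 342.   48.9] q [ 0.06  0.25  1.88 -0.    1.01  1.66]
[[0.001, -0.033, -0.999], [-0.0, -0.999, 0.033], [-1.0, 0.0, -0.001]]
```

View pics/wrist4.png

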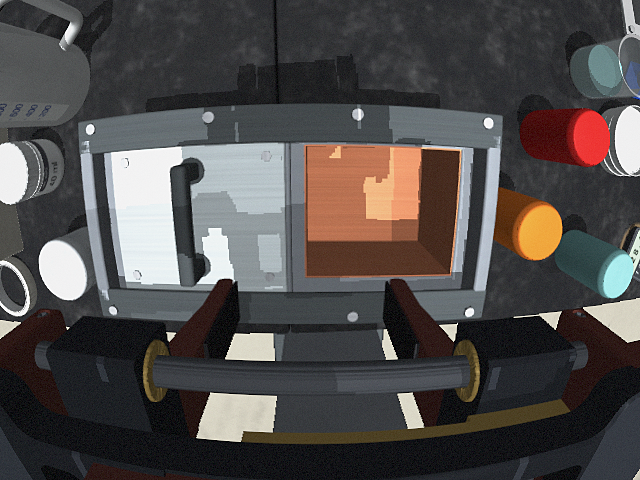

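View pics/top4.png

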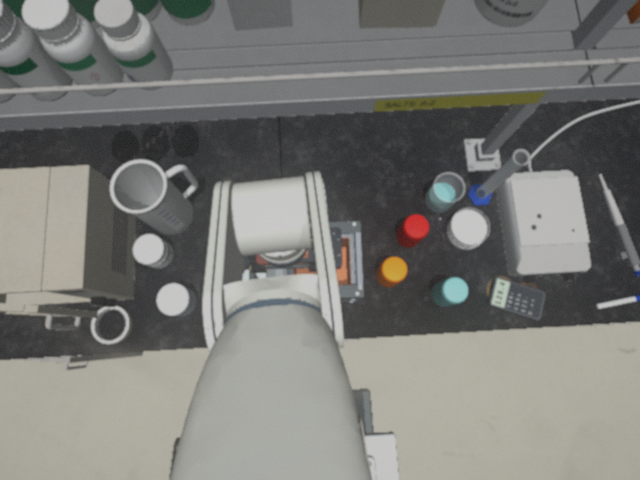

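The hatch is parked and the copper well is fully open; its rim corners are at about (305,145), (462,150), (455,276) and (303,276). I'll work out its centre and move to above the tin.

```bash
python3 - <<'E'
from h import *
z=np.load('w4.npz');o={"ee_pos":z['o'],"orientation":z['r']}
d=vision.get_image('wrist')
P=[wcast(d,o,p,112) for p in ((305,145),(462,150),(455,276),(303,276))]
print(np.round(P,1).tolist(),np.mean(P,0))
E
python3 -m crank '[[[0,0.024,0.005],[0,0,0],0.0878],[[0,0.032,0.005],[0,0,0],0.0878],[[0,0.036,0.005],[0,0,0],0.0878],[[0,0.036,0.005],[0,0,0],0.0878],[[0,0.036,0.005],[0,0,0],0.0878],[[0,0.036,0.005],[0,0,0],0.0878],[[0,0.030,0.004],[0,0,0],0.0878],[[0,0.020,0.002],[0,0,0],0.0878]]'; python3 -c "
from h import *
go([449.5,-300,222])"
```

```text
[[579.5, 38.9, 112.0], [575.5, -82.1, 112.0], [471.9, -82.1, 112.0], [477.9, 44.4, 112.0]] [526.17750265 -20.24258946 112.        ]
t: 8.85
ee_pos: [466.0, -209.1, 225.5]
orientation: [-2.205, 0.039, 2.203]
ft_force: [0.1, 0.1, -0.5]
width: 87.9
t 8.85 pos [ 466.  -209.1  225.5] F [ 0.1  0.1 -0.5] w 87.9
 turn [-0.0008 -0.0008 -0.0005]  shift cur axes [ 3.5 91.4 13.4]  shift target axes [ 3.5 91.4 13.4] q [-0.45  0.25  1.88 -0.    1.01  1.16]
[[0.001, -0.034, -0.999], [-0.0, -0.999, 0.034], [-1.0, 0.0, -0.001]]
```

```bash
python3 -m crank '[[[0,0.016,0.003],[0,0,0],0.0878],[[0,0.020,0.003],[0,0,0],0.0878],[[0,0.020,0.003],[0,0,0],0.0878],[[0,0.018,0.003],[0,0,0],0.0878],[[0,0.010,0.001],[0,0,0],0.0878],[[0,0,0],[0,0,0],0.0878],[[0,0,0],[0,0,0],0.0878],[[0,0,0],[0,0,0],0.0878]]'; python3 -c "
from h import *
o=ctrl.get_obs();d=vision.get_image('wrist');cv2.imwrite('pics/w5.png',d['img'])
go([449.5,-300,222])
hsv=cv2.cvtColor(d['img'],cv2.COLOR_BGR2HSV);m=cv2.inRange(hsv,(80,60,60),(100,255,255));m[:,:250]=0
k,l,st,ce=cv2.connectedComponentsWithStats(m);i=1+st[1:,4].argmax();print(st[i],ce[i],wcast(d,o,ce[i],100))
"
```

```text
t: 9.52
ee_pos: [450.2, -289.8, 225.1]
orientation: [-2.204, 0.036, 2.205]
ft_force: [0.0, 0.2, -0.1]
width: 87.6
t 9.57 pos [ 450.2 -289.7  225.1] F [-0.  -0.2 -0.4] w 87.7
 turn [0.0009 0.0002 0.0004]  shift cur axes [ 3.1 10.3  0.3]  shift target axes [ 3.1 10.3  0.3] q [-0.59  0.29  1.83  0.    1.03  1.01]
[[-0.0, -0.033, -0.999], [0.0, -0.999, 0.033], [-1.0, -0.0, 0.0]]
[ 289  183   71   82 3735] [319.87710843 222.8519411 ] [ 459.16782498 -297.70911313  100.        ]
```

View pics/w5.png

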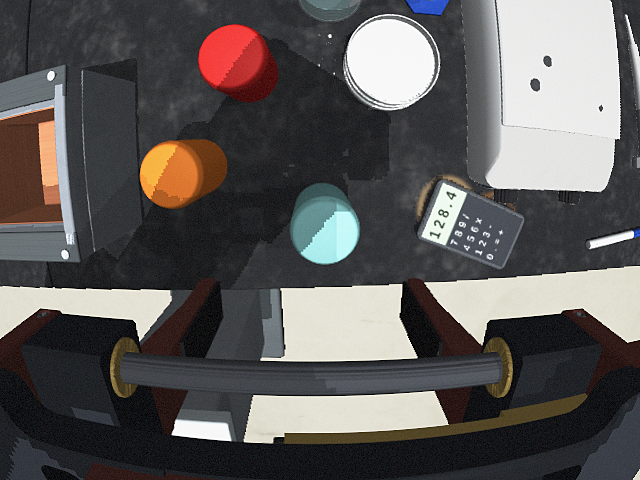

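The tin's top disc spans columns 292–360 and its bottom edge is at row 265, giving a centre near (326,231).

```bash
python3 - <<'E'
from h import *
d=vision.get_image('wrist');o=ctrl.get_obs();o["ee_pos"][:]
for p in ((326,231),(292,231),(360,231),(326,265)): print(wcast(d,o,p,100).round(1))
go([450,-300,222])
E
```

```text
[ 452.3 -302.4  100. ]
[ 453.2 -275.4  100. ]
[ 451.5 -329.6  100. ]
[ 423.7 -301.8  100. ]
t 9.62 pos [ 450.2 -289.8  225.2] F [0.9 0.3 0.1] w 87.7
 turn [0.0011 0.0001 0.0003]  shift cur axes [ 3.2 10.2 -0.2]  shift target axes [ 3.2 10.2 -0.2] q [-0.59  0.29  1.83  0.    1.03  1.01]
[[-0.0, -0.033, -0.999], [0.0, -0.999, 0.033], [-1.0, -0.0, 0.0]]
```

```bash
python3 -m crank '[[[0,0.006,0],[0,0,0],0.0878],[[0.006,0.0057,0],[0,0,0],0.0878],[[0.018,0,0],[0,0,0],0.0878],[[0.023,0,0],[0,0,0],0.0878],[[0.023,0,0],[0,0,0],0.0878],[[0.020,0,0],[0,0,0],0.0878],[[0.010,0,0],[0,0,0],0.0878],[[0,0,0],[0,0,0],0.0878]]'; python3 -c "
from h import *
o=ctrl.get_obs();d=vision.get_image('wrist');cv2.imwrite('pics/w6.png',d['img'])
go([450.5,-301.5,63.5])
"
```

```text
t: 10.28
ee_pos: [448.1, -301.8, 122.8]
orientation: [-2.199, 0.035, 2.207]
ft_force: [-0.3, -0.1, 0.3]
width: 88.0
t 10.33 pos [ 449.  -302.3  124.3] F [0.  0.1 0.2] w 87.7
 turn [-0.0001  0.0018  0.0012]  shift cur axes [60.8 -0.8 -1.6]  shift target axes [60.8 -0.9 -1.5] q [-0.61  0.44  1.88 -0.    0.82  0.99]
[[-0.002, -0.034, -0.999], [0.001, -0.999, 0.034], [-1.0, -0.001, 0.002]]
```

View pics/w6.png

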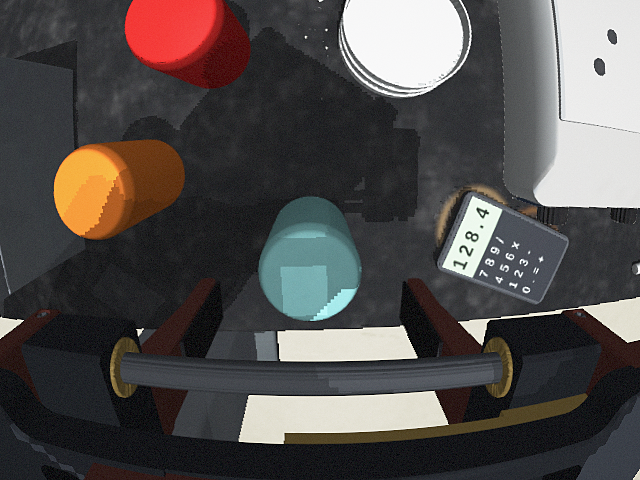

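The tin's disc is at about (311,271), centred between the fingers. I'll check the fore-aft offset.

```bash
python3 - <<'E'
from h import *
d=vision.get_image('wrist');o=ctrl.get_obs()
for p in ((311,271),(260,271),(361,271),(311,321)): print(wcast(d,o,p,100).round(1))
go([450.5,-301.5,63.5])
E
```

```text
[ 455.8 -303.5  100. ]
[ 456.6 -276.2  100. ]
[ 454.8 -330.4  100. ]
[ 425.6 -302.5  100. ]
t 10.38 pos [ 449.7 -302.7  125.3] F [-0.4  0.1  0.6] w 88.1
 turn [-0.0001  0.0001  0.0001]  shift cur axes [61.8 -1.3 -0.8]  shift target axes [61.8 -1.3 -0.8] q [-0.61  0.44  1.88 -0.    0.82  0.99]
[[-0.0, -0.034, -0.999], [0.0, -0.999, 0.034], [-1.0, -0.0, 0.0]]
```

```bash
python3 -m crank '[[[0.006,-0.001,-0.0015],[0,0,0],0.0878],[[0.014,0,0],[0,0,0],0.0878],[[0.018,0,0],[0,0,0],0.0878],[[0.016,0,0],[0,0,0],0.0878],[[0.008,0,0],[0,0,0],0.0878],[[0,0,0],[0,0,0],0.0878],[[0,0,0],[0,0,0],0.0],[[0,0,0],[0,0,0],0.0]]';python3 -m crank '[[[0,0,0],[0,0,0],0.0],[[0,0,0],[0,0,0],0.0],[[0,0,0],[0,0,0],0.0],[[0,0,0],[0,0,0],0.0],[[0,0,0],[0,0,0],0.0],[[0,0,0],[0,0,0],0.0],[[0,0,0],[0,0,0],0.0],[[0,0,0],[0,0,0],0.0]]'; python3 -c "
from h import *
o=ctrl.get_obs();d=vision.get_image('wrist');cv2.imwrite('pics/w7.png',d['img'])
go([451.5,-302,63.5])
"
```

```text
t: 11.05
ee_pos: [451.8, -302.0, 64.2]
orientation: [-2.207, 0.038, 2.203]
ft_force: [-0.1, 0.4, -0.2]
width: 78.0
t: 11.72
ee_pos: [451.4, -301.7, 63.8]
orientation: [-2.206, 0.038, 2.204]
ft_force: [-0.2, 0.6, 6.3]
width: 57.7
t 11.77 pos [ 451.4 -301.7   63.8] F [-0.1  0.   6.5] w 57.6
 turn [ 0.     -0.0008 -0.0005]  shift cur axes [ 0.3  0.3 -0.1]  shift target axes [ 0.3  0.3 -0.1] q [-0.61  0.54  1.9   0.    0.7   0.99]
[[0.001, -0.034, -0.999], [-0.001, -0.999, 0.034], [-1.0, 0.0, -0.001]]
```

View pics/w7.png

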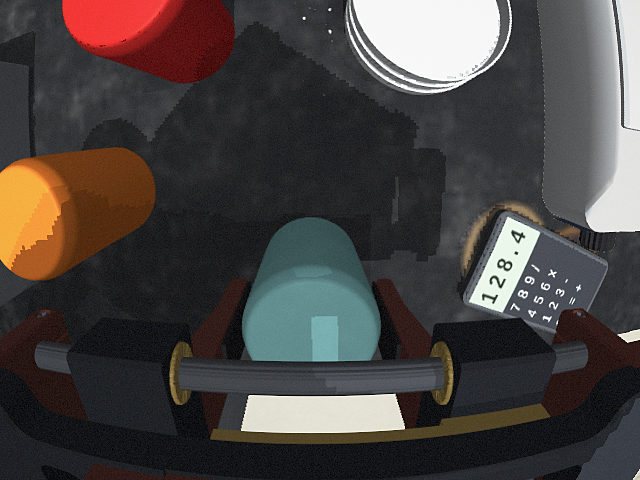

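```bash
python3 -m crank '[[[-0.008,0,0],[0,0,0],0.0],[[-0.020,0,0],[0,0,0],0.0],[[-0.028,0,0],[0,0,0],0.0],[[-0.030,0,0],[0,0,0],0.0],[[-0.030,0,0],[0,0,0],0.0],[[-0.026,0,0],[0,0,0],0.0],[[-0.016,0,0],[0,0,0],0.0],[[-0.007,0,0],[0,0,0],0.0]]'; python3 -c "
from h import *
go([525,-20.4,228])
"
```

```text
t: 12.43
ee_pos: [451.9, -302.1, 231.2]
orientation: [-2.209, 0.04, 2.202]
ft_force: [0.7, 1.1, -1.2]
width: 57.6
t 12.43 pos [ 451.9 -302.1  231.2] F [ 0.7  1.1 -1.2] w 57.6
 turn [-0.     -0.0034 -0.0022]  shift cur axes [   2.7 -284.   -63.6]  shift target axes [   3.2 -284.   -63.6] q [-0.61  0.29  1.81  0.    1.04  0.99]
[[0.003, -0.034, -0.999], [-0.002, -0.999, 0.034], [-1.0, 0.002, -0.003]]
```

```bash
python3 -m crank '[[[0,-0.010,-0.002],[0,0,0],0.0],[[0,-0.018,-0.004],[0,0,0],0.0],[[0,-0.024,-0.0055],[0,0,0],0.0],[[0,-0.024,-0.0055],[0,0,0],0.0],[[0,-0.024,-0.0055],[0,0,0],0.0],[[0,-0.024,-0.0055],[0,0,0],0.0],[[0,-0.024,-0.0055],[0,0,0],0.0],[[0,-0.024,-0.0055],[0,0,0],0.0]]'; python3 -m crank '[[[0,-0.024,-0.0055],[0,0,0],0.0],[[0,-0.024,-0.0055],[0,0,0],0.0],[[0,-0.022,-0.005],[0,0,0],0.0],[[0,-0.020,-0.0045],[0,0,0],0.0],[[0,-0.014,-0.003],[0,0,0],0.0],[[0,-0.008,-0.001],[0,0,0],0.0],[[0,0,0],[0,0,0],0.0],[[0,0,0],[0,0,0],0.0]]';  python3 -c "
from h import *
o=ctrl.get_obs();d=vision.get_image('wrist');cv2.imwrite('pics/w8.png',d['img'])
d=vision.get_image('scene');cv2.imwrite('pics/s8.png',d['img'])
go([525,-20.4,71.8])
"
```

```text
t: 13.1
ee_pos: [494.7, -128.8, 226.4]
orientation: [-2.2, 0.036, 2.207]
ft_force: [0.7, 0.9, -1.3]
width: 57.6
t: 13.77
ee_pos: [523.3, -19.6, 227.2]
orientation: [-2.203, 0.036, 2.207]
ft_force: [-0.1, -0.4, -1.4]
width: 57.4
t 13.87 pos [523.5 -20.4 227.7] F [ 0.3 -0.1 -1.4] w 57.5
 turn [-0.0005  0.0011 -0.0002]  shift cur axes [155.9  -0.   -1.7]  shift target axes [155.9  -0.   -1.5] q [-0.06  0.27  1.85 -0.    1.03  1.54]
[[-0.001, -0.034, -0.999], [-0.0, -0.999, 0.034], [-1.0, 0.0, 0.001]]
```

View pics/w8.png

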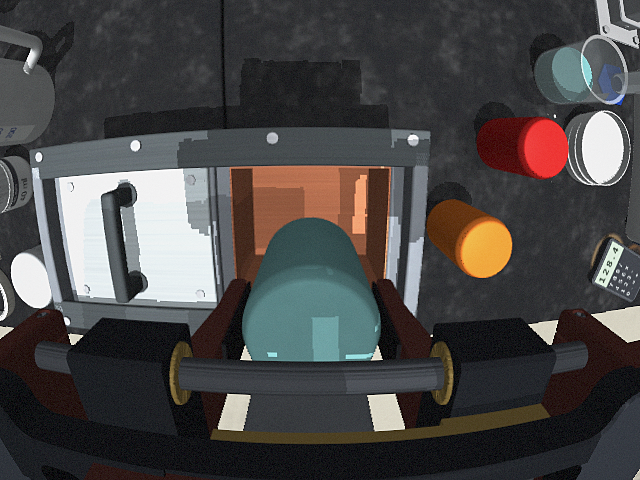

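View pics/s8.png

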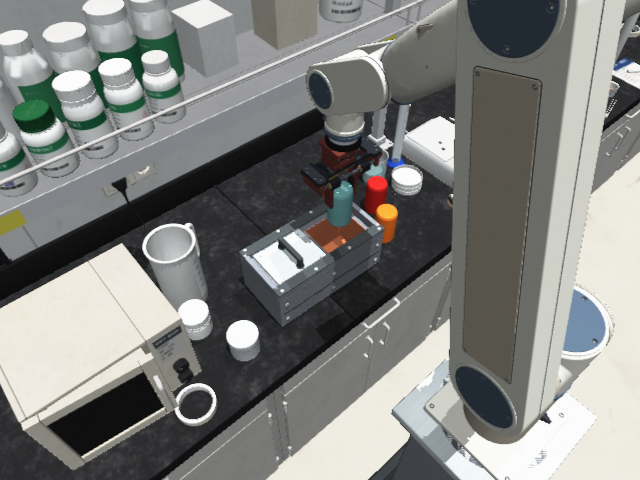

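The tin hangs upright over the middle of the well. Lowering it.

```bash
python3 -m crank '[[[0.006,0,-0.0015],[0,0,0],0.0],[[0.014,0,0],[0,0,0],0.0],[[0.020,0,0],[0,0,0],0.0],[[0.022,0,0],[0,0,0],0.0],[[0.022,0,0],[0,0,0],0.0],[[0.020,0,0],[0,0,0],0.0],[[0.016,0,0],[0,0,0],0.0],[[0.010,0,0],[0,0,0],0.0]]'; python3 -m crank '[[[0.007,0,0],[0,0,0],0.0],[[0.006,0,0],[0,0,0],0.0],[[0.004,0,0],[0,0,0],0.0],[[0.003,0,0],[0,0,0],0.0],[[0.0015,0,0],[0,0,0],0.0],[[0,0,0],[0,0,0],0.0],[[0,0,0],[0,0,0],0.0],[[0,0,0],[0,0,0],0.0]]';  python3 -c "
from h import *
o=ctrl.get_obs();d=vision.get_image('wrist');cv2.imwrite('pics/w9.png',d['img'])
go([525,-20.4,71.8])
"
```

```text
t: 14.53
ee_pos: [524.4, -20.6, 96.1]
orientation: [-2.201, 0.038, 2.207]
ft_force: [-0.4, -0.5, -1.4]
width: 57.4
t: 15.2
ee_pos: [525.9, -19.9, 77.1]
orientation: [-2.205, 0.037, 2.203]
ft_force: [-0.6, -0.2, -0.9]
width: 57.5
t 15.25 pos [525.9 -19.8  77.1] F [ 0.3 -0.2 -1.5] w 57.6
 turn [ 0.0001 -0.0008 -0.    ]  shift cur axes [5.3 0.6 0.8]  shift target axes [5.3 0.6 0.8] q [-0.06  0.5   1.94  0.    0.7   1.54]
[[0.001, -0.034, -0.999], [-0.0, -0.999, 0.034], [-1.0, 0.0, -0.001]]
```

```bash
python3 -m crank '[[[0.002,0,0],[0,0,0],0.0],[[0.001,0,0],[0,0,0],0.0],[[0.001,0,0],[0,0,0],0.0],[[0.0005,0,0],[0,0,0],0.0],[[0.0005,0,0],[0,0,0],0.0],[[0,0,0],[0,0,0],0.0],[[0,0,0],[0,0,0],0.0],[[0,0,0],[0,0,0],0.0]]';  python3 -c "
from h import *
go([525,-20.4,71.8])
"
```

```text
t: 15.92
ee_pos: [525.6, -19.8, 71.8]
orientation: [-2.204, 0.037, 2.204]
ft_force: [-0.7, 0.0, 3.5]
width: 57.5
t 15.92 pos [525.6 -19.8  71.8] F [-0.7  0.   3.5] w 57.5
 turn [-0. -0.  0.]  shift cur axes [0.  0.6 0.5]  shift target axes [0.  0.6 0.5] q [-0.06  0.51  1.94  0.    0.69  1.54]
[[0.0, -0.034, -0.999], [0.0, -0.999, 0.034], [-1.0, -0.0, -0.0]]
```

Floor contact registers (Fz went from -1.4 to +3.5 N) at the predicted height of 71.8. Releasing with only a partial opening, to stay inside the well.

```bash
python3 -m crank '[[[0,0,0],[0,0,0],0.072],[[0,0,0],[0,0,0],0.072],[[0,0,0],[0,0,0],0.072],[[0,0,0],[0,0,0],0.072],[[-0.003,0,0],[0,0,0],0.072],[[-0.008,0,0],[0,0,0],0.072],[[-0.014,0,0],[0,0,0],0.072],[[-0.020,0,0],[0,0,0],0.072]]';  python3 -c "
from h import *
go([529.4,123.7,228])
"
```

```text
t: 16.58
ee_pos: [524.6, -19.8, 116.6]
orientation: [-2.202, 0.037, 2.207]
ft_force: [0.1, 0.1, -0.0]
width: 72.0
t 16.58 pos [524.6 -19.8 116.6] F [ 0.1  0.1 -0. ] w 72.0
 turn [-0.      0.0025  0.0001]  shift cur axes [-111.4 -143.6    0.3]  shift target axes [-111.4 -143.6    0. ] q [-0.06  0.43  1.92 -0.    0.79  1.54]
[[-0.003, -0.034, -0.999], [0.0, -0.999, 0.034], [-1.0, -0.0, 0.003]]
```

```bash
python3 -m crank '[[[-0.022,0,0],[0,0,0],0.072],[[-0.024,0,0],[0,0,0],0.072],[[-0.022,0,0],[0,0,0],0.06],[[-0.012,-0.004,0],[0,0,0],0.03],[[-0.004,-0.012,0],[0,0,0],0.03],[[0,-0.020,0],[0,0,0],0.03],[[0,-0.024,0],[0,0,0],0.03],[[0,-0.018,0],[0,0,0],0.03]]';  python3 -c "
from h import *
o=ctrl.get_obs();d=vision.get_image('wrist');cv2.imwrite('pics/w10.png',d['img'])
go([529.4,123.7,228])
"
```

```text
t: 17.25
ee_pos: [527.7, 59.8, 200.7]
orientation: [-2.204, 0.037, 2.204]
ft_force: [-0.8, -0.2, -0.4]
width: 35.6
t 17.3 pos [527.9  62.  200.6] F [1.  2.2 0. ] w 32.0
 turn [0.001  0.0003 0.0014]  shift cur axes [-27.3 -61.7   0.5]  shift target axes [-27.4 -61.7   0.5] q [0.09 0.32 1.85 0.   0.97 1.7 ]
[[-0.0, -0.033, -0.999], [0.001, -0.999, 0.033], [-1.0, -0.001, 0.0]]
```

View pics/w10.png

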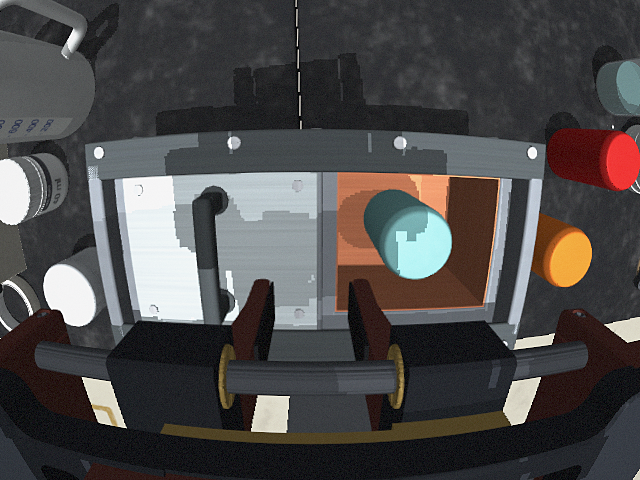

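The tin stands upright in the well, its top at about (412,242) and inside the copper outline. Going back to the bar.

```bash
python3 -m crank '[[[0,-0.014,0],[0,0,0],0.03],[[0,-0.020,0],[0,0,0],0.03],[[0,-0.016,0],[0,0,0],0.03],[[0,-0.009,0],[0,0,0],0.03],[[0,-0.002,0],[0,0,0],0.03],[[0.010,0,0],[0,0,0],0.03],[[0.012,0,0],[0,0,0],0.03],[[0.008,0,0],[0,0,0],0.03]]';  python3 -c "
from h import *
o=ctrl.get_obs();d=vision.get_image('wrist');cv2.imwrite('pics/w11.png',d['img'])
go([529.4,124.2,135.3])
"
```

```text
t: 17.97
ee_pos: [529.5, 118.2, 169.2]
orientation: [-2.203, 0.038, 2.206]
ft_force: [-1.1, -0.1, 0.3]
width: 30.0
t 18.02 pos [528.6 118.  167.8] F [-0.6 -0.8 -1.2] w 29.9
 turn [-0.0006  0.0037 -0.001 ]  shift cur axes [32.5 -6.2 -0.7]  shift target axes [32.5 -6.2 -0.5] q [ 0.2   0.38  1.85 -0.    0.91  1.8 ]
[[-0.004, -0.034, -0.999], [-0.001, -0.999, 0.034], [-1.0, 0.001, 0.004]]
```

View pics/w11.png

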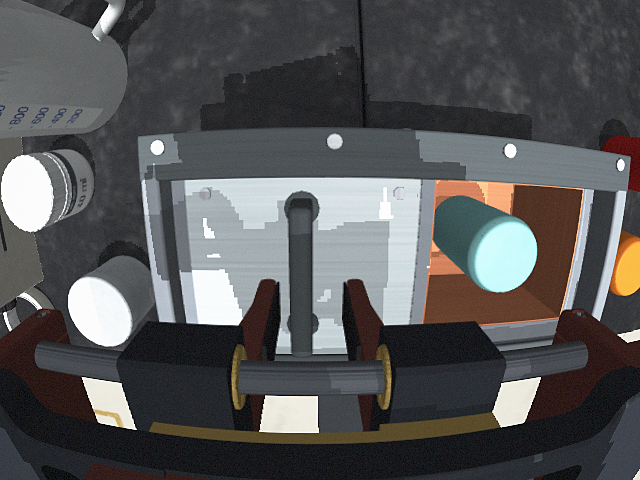

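```bash
python3 -m crank '[[[0,-0.004,0],[0,0,0],0.03],[[0,-0.0025,0],[0,0,0],0.03],[[0.010,0,0],[0,0,0],0.03],[[0.012,0,0],[0,0,0],0.03],[[0.008,0,0],[0,0,0],0.03],[[0.003,0,0],[0,0,0],0.03],[[0,0,0],[0,0,0],0.03],[[0,0,0],[0,0,0],0.0]]'; python3 -m crank '[[[0,0,0],[0,0,0],0.0],[[0,0,0],[0,0,0],0.0],[[0,0,0],[0,0,0],0.0],[[0,0,0],[0,0,0],0.0],[[0,0,0],[0,0,0],0.0],[[0,0,0],[0,0,0],0.0],[[0,0,0],[0,0,0],0.0],[[0,0,0],[0,0,0],0.0]]';  python3 -c "
from h import *
go([524,-18,135.3])
"
```

```text
t: 18.68
ee_pos: [530.3, 125.5, 137.3]
orientation: [-2.204, 0.037, 2.205]
ft_force: [-0.0, -0.8, 0.7]
width: 26.6
t: 19.35
ee_pos: [530.7, 125.3, 138.0]
orientation: [-2.205, 0.037, 2.204]
ft_force: [0.2, -4.3, 5.2]
width: 11.8
t 19.35 pos [530.7 125.3 138. ] F [ 0.2 -4.3  5.2] w 11.8
 turn [ 0.0001 -0.0005 -0.0002]  shift cur axes [  2.7 143.5   1.8]  shift target axes [  2.7 143.5   1.8] q [ 0.21  0.42  1.87 -0.    0.85  1.82]
[[0.001, -0.034, -0.999], [-0.0, -0.999, 0.034], [-1.0, 0.0, -0.001]]
```

```bash
python3 -m crank '[[[-0.0015,0,0],[0,0,0],0.0],[[-0.0015,0,0],[0,0,0],0.0],[[-0.0003,0,0],[0,0,0],0.0],[[0,0,0],[0,0,0],0.0],[[0,0,0],[0,0,0],0.0],[[0,0.005,0],[0,0,0],0.0],[[0,0.010,0],[0,0,0],0.0],[[0,0.010,0],[0,0,0],0.0]]'; python3 -c "
from h import *
go([526,-18,141.5])
"
```

```text
t: 20.02
ee_pos: [529.4, 99.8, 140.8]
orientation: [-2.205, 0.036, 2.205]
ft_force: [0.1, 0.7, -6.5]
width: 11.5
t 20.02 pos [529.4  99.8 140.8] F [ 0.1  0.7 -6.5] w 11.5
 turn [ 0.0008  0.0003 -0.0002]  shift cur axes [ -0.6 117.9  -0.5]  shift target axes [ -0.7 117.9  -0.6] q [ 0.16  0.41  1.88 -0.    0.85  1.77]
[[-0.0, -0.033, -0.999], [-0.0, -0.999, 0.033], [-1.0, 0.0, 0.0]]
```

```bash
python3 -m crank '[[[0,0.008,0],[0,0,0],0.0],[[0,0.011,0],[0,0,0],0.0],[[0,0.012,0],[0,0,0],0.0],[[0,0.011,0],[0,0,0],0.0],[[0,0.008,0],[0,0,0],0.0],[[0,0.006,0],[0,0,0],0.0],[[0,0.003,0],[0,0,0],0.0],[[0,0,0],[0,0,0],0.0]]'; python3 -c "
from h import *
go([525,-19,141.5])
"
```

```text
t: 20.68
ee_pos: [527.6, 40.9, 141.0]
orientation: [-2.204, 0.038, 2.204]
ft_force: [0.3, 0.3, -7.4]
width: 11.6
t 20.68 pos [527.6  40.9 141. ] F [ 0.3  0.3 -7.4] w 11.6
 turn [-0.0009 -0.      0.    ]  shift cur axes [-0.5 60.   0.6]  shift target axes [-0.5 60.   0.6] q [0.05 0.4  1.9  0.   0.84 1.66]
[[0.0, -0.035, -0.999], [0.0, -0.999, 0.035], [-1.0, -0.0, -0.0]]
```

```bash
python3 -m crank '[[[0,0.008,0],[0,0,0],0.0],[[0,0.011,0],[0,0,0],0.0],[[0,0.012,0],[0,0,0],0.0],[[0,0.011,0],[0,0,0],0.0],[[0,0.009,0],[0,0,0],0.0],[[0,0.006,0],[0,0,0],0.0],[[0,0.003,0],[0,0,0],0.0],[[0,0,0],[0,0,0],0.0]]'; python3 -c "
from h import *
go([525,-19,141.5])
"
```

```text
t: 21.35
ee_pos: [525.6, -19.2, 141.0]
orientation: [-2.204, 0.038, 2.204]
ft_force: [-0.2, 0.2, -6.5]
width: 11.5
t 21.35 pos [525.6 -19.2 141. ] F [-0.2  0.2 -6.5] w 11.5
 turn [-0.0012 -0.     -0.    ]  shift cur axes [-0.5 -0.2  0.6]  shift target axes [-0.5 -0.2  0.6] q [-0.06  0.39  1.91 -0.    0.84  1.55]
[[0.0, -0.035, -0.999], [-0.0, -0.999, 0.035], [-1.0, 0.0, -0.0]]
```

Now let it down about 10 mm (expected TCP 131).

```bash
python3 -m crank '[[[0.002,0,0],[0,0,0],0.0],[[0.003,0,0],[0,0,0],0.0],[[0.0025,0,0],[0,0,0],0.0],[[0.0015,0,0],[0,0,0],0.0],[[0.0008,0,0],[0,0,0],0.0],[[0,0,0],[0,0,0],0.0],[[0,0,0],[0,0,0],0.0],[[0,0,0],[0,0,0],0.0]]'; python3 -c "
from h import *
go([525,-19,131])
"
```

```text
t: 22.02
ee_pos: [525.7, -18.3, 131.2]
orientation: [-2.205, 0.037, 2.204]
ft_force: [-0.7, -0.2, -6.5]
width: 11.8
t 22.02 pos [525.7 -18.3 131.2] F [-0.7 -0.2 -6.5] w 11.8
 turn [ 0.0001 -0.0002 -0.    ]  shift cur axes [0.2 0.7 0.7]  shift target axes [0.2 0.7 0.7] q [-0.06  0.41  1.91 -0.    0.82  1.55]
[[0.0, -0.034, -0.999], [-0.0, -0.999, 0.034], [-1.0, 0.0, -0.0]]
```

```bash
python3 -m crank '[[[0.0005,0,0],[0,0,0],0.0],[[0.0003,0,0],[0,0,0],0.0],[[0,0,0],[0,0,0],0.0],[[0,0,0],[0,0,0],0.0],[[0,0,0],[0,0,0],0.0],[[0.0004,0,0],[0,0,0],0.0],[[0,0,0],[0,0,0],0.0],[[0,0,0],[0,0,0],0.0]]'; python3 -c "
from h import *
go([525,-19,131])
"
```

```text
t: 22.68
ee_pos: [525.7, -18.3, 131.0]
orientation: [-2.205, 0.037, 2.204]
ft_force: [-5.9, 1.5, 9.4]
width: 11.8
t 22.68 pos [525.7 -18.3 131. ] F [-5.9  1.5  9.4] w 11.8
 turn [-0.     -0.0005  0.0001]  shift cur axes [-0.   0.7  0.7]  shift target axes [-0.   0.7  0.7] q [-0.06  0.41  1.91  0.    0.82  1.55]
[[0.001, -0.034, -0.999], [0.0, -0.999, 0.034], [-1.0, -0.0, -0.001]]
```

Contact is firm at the expected seat height. Releasing and rising.

```bash
python3 -m crank '[[[0,0,0],[0,0,0],0.03],[[0,0,0],[0,0,0],0.03],[[0,0,0],[0,0,0],0.03],[[0,0,0],[0,0,0],0.03],[[-0.005,0,0],[0,0,0],0.03],[[-0.015,0,0],[0,0,0],0.03],[[-0.025,0,0],[0,0,0],0.03],[[-0.025,0,0],[0,0,0],0.03]]';python3 -m crank '[[[-0.020,0,0],[0,0,0],0.03],[[-0.010,-0.005,0.005],[0,0,0],0.03],[[0,0,0.02],[0,0,0],0.03],[[0,0,0.03],[0,0,0],0.03],[[0,0,0.03],[0,0,0],0.03],[[0,0,0.03],[0,0,0],0.03],[[0,0,0.02],[0,0,0],0.03],[[0,0,0.01],[0,0,0],0.03]]'; python3 -c "
from h import *
go([525,-19,131])
for n in ('scene','top','wrist'):
  o=ctrl.get_obs();d=vision.get_image(n);cv2.imwrite(f'pics/{n}12.png',d['img'])
  if n=='scene': cv2.imwrite('pics/sc12.png',cv2.resize(d['img'][150:330,230:470],(720,540),interpolation=2))
"
```

```text
t: 23.35
ee_pos: [525.1, -18.4, 200.4]
orientation: [-2.202, 0.037, 2.206]
ft_force: [1.4, -0.1, 0.9]
width: 29.6
t: 24.02
ee_pos: [377.5, -8.1, 229.3]
orientation: [-2.202, 0.037, 2.207]
ft_force: [0.6, -1.4, 0.3]
width: 29.7
t 24.02 pos [377.5  -8.1 229.3] F [ 0.6 -1.4  0.3] w 29.7
 turn [0.0001 0.0022 0.0001]  shift cur axes [  98.     5.9 -148. ]  shift target axes [  98.3    5.9 -147.8] q [-0.05  0.04  2.13  0.    0.98  1.55]
[[-0.002, -0.034, -0.999], [0.0, -0.999, 0.034], [-1.0, -0.0, 0.002]]
```

View pics/sc12.png

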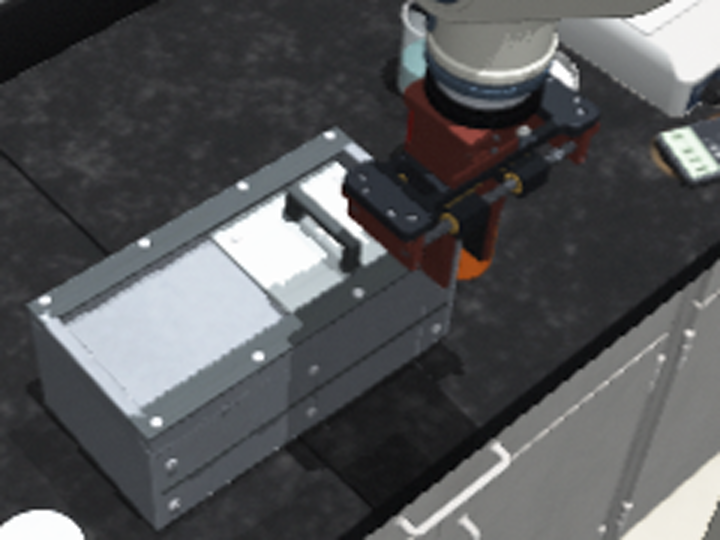

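View pics/wrist12.png

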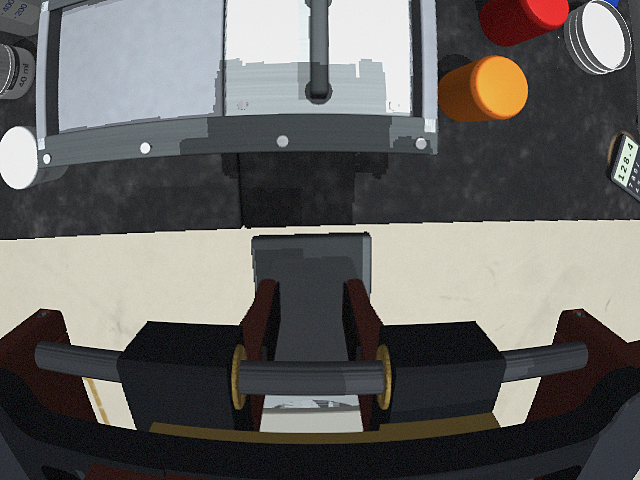

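View pics/top12.png

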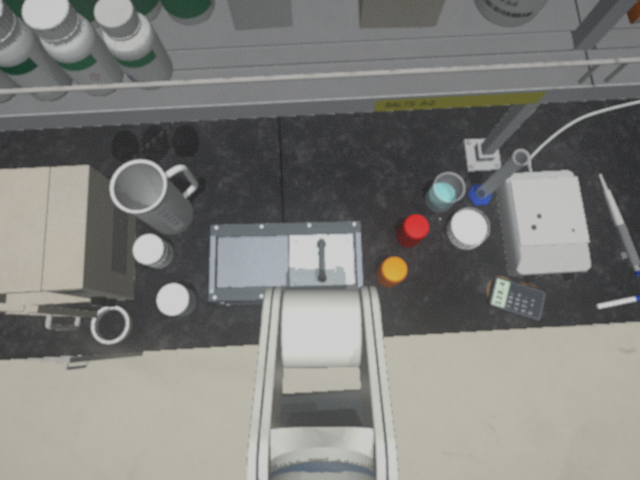

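The hatch bar is at the same pixels as at the start: top view (321,259), scene crop (290,190) to (350,245). The other things haven't moved. I'll let the arm settle and hand in.

```bash
python3 -m crank '[[[0,0,0],[0,0,0],0.03],[[0,0,0],[0,0,0],0.03],[[0,0,0],[0,0,0],0.03],[[0,0,0],[0,0,0],0.03],[[0,0,0],[0,0,0],0.03],[[0,0,0],[0,0,0],0.03],[[0,0,0],[0,0,0],0.03],[[0,0,0],[0,0,0],0.03]]'; python3 -c "
from h import *
from workcell import workorder
a=cv2.imread('pics/top0.png').astype(int);b=cv2.imread('pics/top12.png').astype(int)
f=lambda i:(lambda c:(st:=c[2],c[3])[1][1+c[2][1:,4].argmax()])(cv2.connectedComponentsWithStats((i[236:284,292:352].max(2)<140).astype(np.uint8)))
print(f(a),f(b))
print(workorder.close_job())"
```

```text
t: 24.83
ee_pos: [380.9, -8.5, 229.9]
orientation: [-2.204, 0.037, 2.204]
ft_force: [-0.5, -0.8, -0.3]
width: 29.9
[28.66331658 23.95979899] [29.20661157 26.57438017]
the job is handed in; nothing more can be done
None
```

The tall teal tin is in the shield's well and the hatch is back in its seat. I handed the job in at about 25 s of the 64 s allowed.

I lifted the hatch about 10 mm, slid it 143 mm to the deck and set it down there. The tin went into the well upright and was let go only after the wrist force showed it on the floor, at the predicted height (TCP z = 71.8 mm). I then lifted the hatch clear of the step, slid it back and lowered it.

**Last checks:**
- **Tin:** a wrist picture taken before closing shows it upright in the well. It could not be seen again once the hatch was shut.
- **Hatch:** it went down about 10 mm from the lift and met firm contact at z = 131.0 mm, the height expected for a full seat. By eye, the bar is at its starting place in the scene and top views.
- **Bar position:** the automatic check put the bar 0.5 px along and 2.6 px across from its start. The 2.6 px disagrees with the view by eye. I think the arm and its shadow upset the colour mask, but I did not confirm that.
- **Other things:** by eye, those in view are where they started. The robot ended clear of everything, with near-zero wrist force.

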